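# Clamp a threading holder in the insert-changing fixture

### The job

Set the threading tool holder up for an insert change: push it along its channel in the fixture until its shank end sits fully home against the end stop, then push the toggle clamp's handle over, from lying back to upright, until it snaps past centre and stays locked with the rubber foot pressing on the holder. This is all fingertip pushing: do not lift or carry the holder, and leave the other things on the counter where they are.

Things in the scene. Friction and masses are not known exactly. Their poses are not given: they have to be found in the camera images.
- fixture: Fixture bolted to the counter: aluminium plate 160 (x) x 175 (y) x 12 mm with a channel, an end stop and a toggle clamp. Origin on the counter, z up; the plate spans x -95..+65, y -115..+60 mm. The channel runs along y at x = -64 mm between two steel rails 10 mm high, 22 mm apart, y -55..+30. The clamp works in the plane y = 0.
- stop_face (a point): On the fixture: centre of the end stop's face, 10 mm above the plate, at x -64, y +30, z 22 mm of the fixture (same axes). The stop is a steel block 50 (x) x 14 x 18 mm across the +y end of the channel; the holder's shank end must sit against this face.
- clamp_base (a point): On the fixture: foot of the clamp's sheet-steel base, on the plate at x +9, y 0, z 12 mm (same axes). The base is 70 (x) x 48 (y) mm and 48 mm high. Its pressing bar, 13 mm wide, reaches to -x over the channel when closed; open, it stands up to 120 mm above the counter within x -65..+15 mm of the fixture, its foot some 85 mm above the counter.
- holder: Loose dark steel threading tool holder, 20 x 20 mm square shank, 125 mm long along its y, 0.3 to 0.5 kg, lying in the channel, underside 12 mm above the counter. Origin: middle of its length, on the underside, z up. The head (front 25 mm, towards -y) is 5.5 mm wider on the -x side and has a small three-cornered insert on top. Home, the origin is at y -32.5 mm of the fixture.
- holder_front (a point): On the holder: centre of the flat front face of its head (y -62.5 mm from the holder's origin, 10 mm up, axes as the holder's). Push here, towards the holder's +y; sliding it takes 2 to 6 N.
- holder_end (a point): On the holder: centre of the plain shank end (y +62.5 mm, 10 mm up) that meets the end stop. It starts 15 to 37 mm short of the stop's face.
- clamp_handle (a joint): Handle's angle against its link, rad: 0 open (handle lying back towards the fixture's +x, 30 deg above level), 1.84 dead centre, 2.00 locked on its stop, handle upright. Stays open by its weight; past dead centre it snaps to the stop by itself and stays. Push needed at the handle's end: 1 to 2 N at first, 5 to 8 N just before dead centre, as the foot presses on the holder.
- handle_tip (a point): Centre of the round end of the handle's black grip (16 mm thick, 71 mm long; it ends 8 mm past this point). z runs along the handle to its end; x is square to it, towards the side to push on (the fixture's +x when upright). In the fixture's frame it moves at y = 0 from x +86, z 105 mm (open) through (+74, 121), (+61, 134), (+47, 145), (+31, 153), (+14, 159), (0, 161) to x -12, z 162 (locked).
- clamp_foot: Rubber foot, 14 mm diameter, 10 mm high, on the sprung spindle at the end of the clamp's bar; origin at the centre of its pressing face, z along the spindle (up when locked). Locked, it presses on the holder's top with about 12 N at x -64, y 0 of the fixture.
- spare_holder: Bystander: another dark steel tool holder of the same size (20 x 20 x 125 mm along its y, square insert), lying loose on the counter beside the fixture. Origin on the underside at the middle.
- insert_box: Bystander: flat black box with clear lid, 46 x 72 x 22 mm, holding inserts, lying on the counter beside the fixture. Origin at the centre of the underside.
- taper_holder: Bystander: bright steel steep-taper milling holder standing on its collet nut, 64 mm diameter flange, 152 mm high. Origin at the centre of its underside.
- driver: Bystander: screwdriver with black handle, 170 mm long along its x, lying on the counter. Origin at the middle of its length on the counter.
Things that resemble listed ones, but are neither listed nor needed, are in the scene too. What is shaped like the holder but blue is not meant.

How it is judged (in metres and radians):
On the way, in this order (a step that is already met when the one before it is completed fails the run):
1. the holder's shank end is home against the end stop while the clamp is still open (y of holder in the frame of fixture above -0.0355 m and z of holder in the frame of fixture below 0.016 m and x of holder in the frame of fixture between -0.069 and -0.059 m and value of joint clamp_handle below 1 rad), for 0.2 s.
2. the handle is past centre on its stop and the foot presses on the holder (y of holder in the frame of fixture above -0.0355 m and z of holder in the frame of fixture below 0.016 m and x of holder in the frame of fixture between -0.069 and -0.059 m and value of joint clamp_handle above 1.93 rad and contact force between clamp_foot and holder above 6 N), for 0.3 s.
At the end, for the whole second after the job is handed in: The holder lies in its channel, its shank end within 3 mm of the end stop; the clamp handle is past dead centre on its stop (joint above 1.93 rad) and the rubber foot presses on the holder with more than 6 N; all at rest, and the four bystanders are within 20 mm of where they stood (all of step 2 and linear speed of holder below 0.01 m/s and velocity of joint clamp_handle between -0.1 and 0.1 rad/s and distance of each of spare_holder, insert_box, taper_holder, driver from where it was at the start of the episode below 0.02 m); the robot touches nothing.
It fails at once if the holder is lifted 8 mm or more off the plate or tipped (z of holder in the frame of fixture above 0.02 m or angle between holder's own z axis and vertical above 0.15 rad).
It fails at once if a bystander is moved more than 20 mm or lifted (distance of any of spare_holder, insert_box, taper_holder, driver from where it was at the start of the episode above 0.02 m).
It also fails if it takes over 51 s, if anything falls off the work surface, if the arm or the gripper's body presses on something with over 40 N, if the wrist force passes 120 N, or if a joint passes its speed limit or range.

### The arm

A 6-joint arm with a two-finger parallel gripper is mounted at the origin on the work surface. World frame = base frame: x ahead of the robot, y to its left, z up, the work surface at z = 0. Lengths are in m, angles in degrees, forces in N, time in s.
With the tool pointing down it reaches from about 0.35 to 0.875 m from the base axis. Payload 4.2 kg.
Tool frame: the origin (TCP) lies on the centre line of the jaws, within the pads' length; the fingertips stand 19 mm ahead of it and the grasp point (between the pads) is the TCP; z points along the fingers, y is the line along which they close (so a half turn about z gives the same grasp; the last joint's range is limited). The gripper opens to 87 mm and grips with 3 to 60 N. Pads are 19 mm wide; open, the fingers measure 117 mm over their backs; the gripper's body (75 mm by 190 mm) begins 51 mm behind the grasp point.
Start: joints at [-52.219, 22.042, 0.453, 0, -68.411, -14.817], TCP at [0.244, -0.575, 0.242] pointing down, gripper open.
Joint ranges: [-179.83, 179.83], [-69.29, 118.12], [-61.27, 80.66], [-181.25, 117.63], [-171.15, -9.14], [-177.46, 177.46]. Speed limits (degrees/s): [159.86, 159.86, 180, 180, 180, 180].

### API

Orientations are given as a 3x3 rotation matrix whose columns are the frame's x, y, z axes.
In Python, from station import sense, capture, finish_job, search_frame, masks_of gives the robot as it stands.
- The arm moves only by the tool drive_tool, never from a script. Its argument "rows" is a list of rows, each a list of 7 numbers: the opening in per cent of the stroke, from 0 (shut) to 100 (fully open), then the shift along the world's x, y, z in mm, then the turn, a rotation vector about the world's x, y, z in rad. In form: [[fingers, dx, dy, dz, wx, wy, wz], ...]. A call has 1 to 5 rows; each row shifts and turns the commanded pose from where the row before left it; what a row does not reach is not made up. A row lasts 1/12 s, in which the tool goes at most 41.7 mm and 7.16 degrees, less where a joint would pass 70% of its speed; a pose out of reach is approached as far as the arm can. A call is refused whole if a number of a shift passes 41.7 or a number of a turn 0.125, either way. A call with a gripper value outside its range is refused whole. The fingers move at their own pace and stop on an object; the grip force is fixed at half the most. Time passes only in rows, so rows that do not move let the fingers close. It gives the time, the measured TCP pose, the force, the opening and the grip force at its end, in the units of the state.
- sense(): the state, without advancing time (a new reading comes with each control period).
- capture(name): name is "side" or "top" or "wrist"; returns a dict with "frame" (480x640x3 uint8, red, green, blue), "z_map" (480x640 float32, m along the optical axis (not along the pixel's ray), 0 where there is no reading), "fx", "fy", "cx", "cy" (pixels), "distortion" ([k1, k2, p1, p2, k3] as OpenCV has them; the pictures are not rectified), "R" (3x3) and "t" (3): a world point X has camera coordinates R X + t; the wrist camera has in their place "T_tool_cam" (4x4, takes a point from camera to tool coordinates, whose origin is the TCP and whose axes are the flange's). Camera axes: x right, y down, z forward; pixel columns grow to the right and rows downward; lengths in m; the calibration is good to about 2 mm. A picture is of the moment at which its call begins: read the wrist's pose just before it.
- finish_job(): hands the job in; it is judged then, once.
Trained networks look in a picture, given as the dict that the camera call returned (one of the last four; its "shot" number tells which), for a name from the list of things; names that differ only in an ending like _2 or _b are one class to them, and where a whole thing is asked for, a point or a joint stands for the part that bears it (a point fixed in the world has none). Each returns a list of dicts, best first, with "p" (0 to 1); they miss things now and then, are a little off and sometimes report something else, mostly with a low value. They report only what shows in the picture. A call takes as long as a camera call. They do not tell look-alikes from the thing itself.
- search_frame(label, picture): "xy" ([column, row] in pixels, amid what is visible of it).
- masks_of(label, picture): "region" (480x640 bool, what is visible of it) and "xy" ([column, row] in pixels, amid what is visible of it).
The state is a dict: "time_s": time; "joints": joint angles; "joint_velocities": joint speeds; "effort": joint torques, N m; "tcp_pos": TCP position; "ee_rot": TCP orientation; "wrist_force": force on the tool from outside, world axes, zero at the start; "moment": the same for the moment, N m; "gripper_width": opening from 0.0 (shut) to 1.0 (fully open); "gripper_force": force on a finger pad.
Only numpy, scipy, OpenCV 4.12 (cv2) and the standard library are available. Lean on these libraries where they do the work, as an engineer would, in place of code of your own. Each camera call takes 0.05 s, during which the arm holds its last target. There are 200 camera calls.

## Working session

There is one attempt and no reset: what is moved stays moved. The work goes in short steps, Python scripts to look and compute and a tool call to move; the robot and the scene stay as the last step left them, time stands still between calls to the robot, and variables do not carry over. Pictures are saved under pics/ and viewed, at most 10 in all, crops included, and the job is handed in when it is done.

Besides the shell and the picture viewer there is one more tool, called after ">>>" as name(argument=value, ...), one argument or row to a line, values as JSON. drive_tool: Moves the arm, as the interface text tells. Its arguments: {"type":"object","properties":{"rows":{"type":"array"}},"required":["rows"]}

```bash
mkdir -p pics
cat > h.py <<'E'
import numpy as np, cv2
from station import *
def save(c,n): cv2.imwrite('pics/'+n,cv2.cvtColor(c['frame'],cv2.COLOR_RGB2BGR))
def Rt(c,s=None):
    if 'R' in c: return np.array(c['R']),np.array(c['t'])
    T=np.eye(4);T[:3,:3]=s['ee_rot'];T[:3,3]=s['tcp_pos'];W=T@np.array(c['T_tool_cam'])
    return W[:3,:3].T,-W[:3,:3].T@W[:3,3]
def cloud(c,uv,s=None,z=None):
    K=np.array([[c['fx'],0,c['cx']],[0,c['fy'],c['cy']],[0,0,1]])
    uv=np.array(uv,float).reshape(-1,2)
    n=cv2.undistortPoints(uv.reshape(-1,1,2),K,np.array(c['distortion'])).reshape(-1,2)
    R,t=Rt(c,s); r=np.c_[n,np.ones(len(n))]
    if z is None:
        i=uv.round().astype(int); d=c['z_map'][i[:,1],i[:,0]]
        return (r*d[:,None]-t)@R
    o=-R.T@t; w=r@R
    return o+w*((z-o[2])/w[:,2])[:,None]
E
python3 - <<'E'
from h import *
for n in ['top','side']:
    c=capture(n); save(c,n+'0.png')
    for l in ['fixture','holder','clamp_handle','clamp_foot','stop_face','holder_front','handle_tip','clamp_base','spare_holder','insert_box','taper_holder','driver']:
        for q in search_frame(l,c)[:2]: print(n,l,round(q['p'],2),np.round(q['xy']),cloud(c,q['xy']).round(3)[0])
print(sense())
E
```

```text
top fixture 0.7 [326. 224.] [0.586 0.02  0.015]
top holder 0.64 [339. 253.] [ 0.523 -0.01   0.031]
top holder 0.62 [350. 330.] [ 0.363 -0.034  0.025]
top clamp_handle 0.85 [318. 188.] [0.65  0.035 0.093]
top clamp_foot 0.37 [311. 244.] [0.538 0.048 0.095]
top stop_face 0.97 [326. 227.] [0.579 0.02  0.013]
top stop_face 0.38 [334. 254.] [0.521 0.    0.032]
top holder_front 0.84 [350. 334.] [ 0.354 -0.034  0.019]
top holder_front 0.58 [335. 256.] [ 0.518 -0.002  0.034]
top handle_tip 0.61 [321. 189.] [0.647 0.03  0.1  ]
top clamp_base 0.58 [322. 224.] [0.583 0.027 0.052]
top clamp_base 0.21 [336. 255.] [ 0.519 -0.003  0.034]
top spare_holder 0.8 [412. 227.] [ 0.58  -0.162  0.018]
top insert_box 0.67 [237. 227.] [0.576 0.208 0.024]
top insert_box 0.3 [324. 226.] [0.581 0.024 0.014]
top taper_holder 0.84 [260. 159.] [0.702 0.149 0.117]
top driver 0.68 [296. 280.] [0.466 0.08  0.024]
top driver 0.59 [413. 229.] [ 0.577 -0.165  0.02 ]
side fixture 0.82 [295. 274.] [0.575 0.042 0.016]
side holder 0.82 [328. 262.] [0.523 0.006 0.031]
side holder 0.79 [423. 278.] [ 0.351 -0.027  0.017]
side c
[... 810 characters left out ...]
009e+01, -1.48170478e+01]), 'joint_velocities': array([-0.02503366,  0.05198625, -0.04622739,  0.0116339 , -0.02797004,
       -0.06945512]), 'effort': array([ 1.68590435e-03, -3.90478170e+01,  1.87612313e+01,  4.22429055e+00,
        1.52031344e-02, -3.21633092e-05]), 'tcp_pos': array([ 0.24386924, -0.57544112,  0.24154164]), 'ee_rot': array([[-9.20736468e-01, -3.90185027e-01, -4.02150388e-05],
       [-3.90185027e-01,  9.20736469e-01, -6.39145154e-06],
       [ 3.95213015e-05,  9.80646347e-06, -9.99999999e-01]]), 'wrist_force': array([-0.88870687,  0.2431652 ,  0.21373188]), 'moment': array([-0.01885357,  0.00668433,  0.02396106]), 'gripper_force': 0.0, 'gripper_width': 1.0019308795351003}
```

View pics/top0.png

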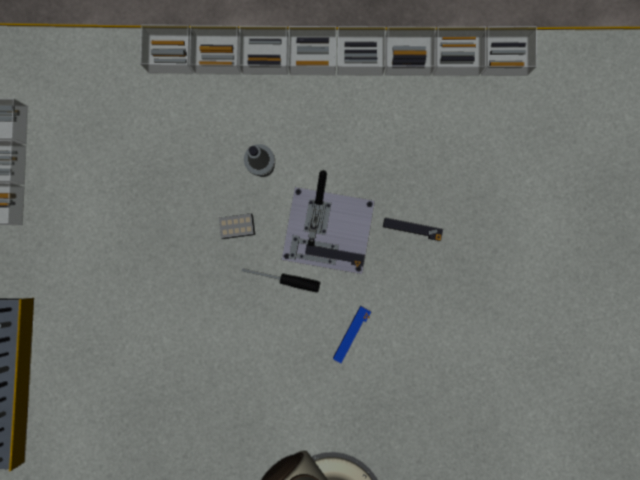

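View pics/side0.png

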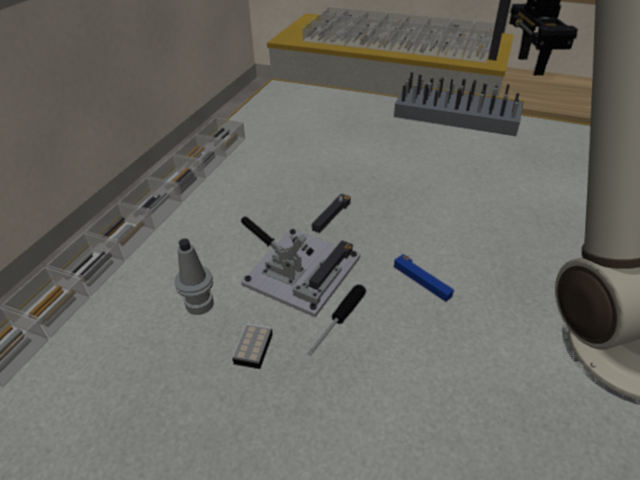

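The top view shows the fixture at (328,230), with its +y end to the left and its +x side up. The holder's head is near (357,263), the handle lies back at (321,188) and the blue look-alike is at (350,335). I'll fit the plate's pose roughly before moving.

Run:
```python
from h import *
c=capture('top')
P=cloud(c,[(298,188),(374,200),(363,271),(284,258)],z=.012); print(P.round(3))
v,u=np.mgrid[150:310,250:400]; X=cloud(c,np.c_[u.ravel(),v.ravel()])
k=(abs(X[:,2]-.0125)<.004); im=np.zeros((160,150),np.uint8); im.ravel()[k]=1
n,l,s,_=cv2.connectedComponentsWithStats(im); j=1+np.argmax(s[1:,4]); pts=X[(l==j).ravel()][:,:2]
r=cv2.minAreaRect((pts*1000).astype(np.float32)); print(r)
v=c['T_tool_cam'] if 'T_tool_cam' in c else capture('wrist')['T_tool_cam']; print(np.round(v,3))
```

```text
[[ 0.663  0.08   0.012]
 [ 0.639 -0.083  0.012]
 [ 0.487 -0.061  0.012]
 [ 0.512  0.108  0.012]]
((589.0812377929688, -19.81586456298828), (111.4144058227539, 119.83338165283203), 80.40557098388672)
[[-0.    -0.968 -0.251  0.068]
 [ 1.    -0.     0.     0.001]
 [-0.    -0.251  0.968 -0.142]
 [ 0.     0.     0.     1.   ]]
```

>>> drive_tool(
  rows=[
    [0,14,23,2,0,0,-0.118],
    [0,14,23,2,0,0,-0.118],
    [0,14,23,2,0,0,-0.118],
    [0,14,23,2,0,0,-0.118],
    [0,14,23,2,0,0,-0.118],
  ],
)

```text
time_s: 1.82
tcp_pos: [0.3143, -0.4594, 0.2517]
ee_rot: [[-0.981, 0.194, 0.0], [0.194, 0.981, -0.0], [-0.0, -0.0, -1.0]]
wrist_force: [0.1, 0.4, -0.1]
gripper_width: 0.708
gripper_force: 0.0
```

>>> drive_tool(
  rows=[
    [0,14,23,2,0,0,-0.118],
    [0,14,23,2,0,0,-0.118],
    [0,14,23,2,0,0,-0.118],
    [0,14,23,2,0,0,-0.118],
    [0,14,23,2,0,0,-0.118],
  ],
)

```text
time_s: 2.23
tcp_pos: [0.3844, -0.3443, 0.2619]
ee_rot: [[-0.707, 0.707, 0.0], [0.707, 0.707, -0.0], [-0.0, 0.0, -1.0]]
wrist_force: [0.3, 0.2, -0.3]
gripper_width: 0.328
gripper_force: 0.0
```

>>> drive_tool(
  rows=[
    [0,14,23,2,0,0,-0.118],
    [0,14,23,2,0,0,-0.118],
    [0,14,23,2,0,0,-0.118],
    [0,14,23,2,0,0,-0.118],
    [0,14,23,2,0,0,-0.118],
  ],
)

```text
time_s: 2.65
tcp_pos: [0.4544, -0.2292, 0.2719]
ee_rot: [[-0.195, 0.981, 0.001], [0.981, 0.195, -0.0], [-0.0, 0.001, -1.0]]
wrist_force: [0.6, -0.3, -0.5]
gripper_width: 0.02
gripper_force: 0.0
```

>>> drive_tool(
  rows=[
    [0,14,23,2,0,0,-0.118],
    [0,14,23,2,0,0,-0.118],
    [0,14,23,2,0,0,-0.118],
    [0,0,0,0,0,0,0],
    [0,0,0,0,0,0,0],
  ],
)

```text
time_s: 3.07
tcp_pos: [0.4909, -0.2034, 0.2746]
ee_rot: [[0.093, 0.996, 0.009], [0.994, -0.093, 0.054], [0.055, 0.004, -0.999]]
wrist_force: [0.1, 0.2, -0.1]
gripper_width: 0.002
gripper_force: 0.0
```

Run:
```python
from h import *
s=sense(); print(np.round(s['joints'],1)); c=capture('wrist'); save(c,'w1.png')
for l in ['fixture','holder','clamp_handle','clamp_foot','stop_face','holder_front','handle_tip','clamp_base','holder_end']:
    for q in search_frame(l,c)[:2]: print(l,round(q['p'],2),np.round(q['xy']),cloud(c,q['xy'],s).round(3)[0])
```

```text
[  -6.8   12.    -7.8   -3.3  -70.1 -177.4]
fixture 0.68 [397.  42.] [ 0.579 -0.034  0.012]
holder 0.81 [178.  65.] [ 0.363 -0.037  0.018]
holder 0.68 [334.  41.] [ 0.517 -0.033  0.031]
stop_face 0.65 [400.  37.] [ 0.583 -0.029  0.01 ]
holder_front 0.93 [334.  45.] [ 0.516 -0.036  0.032]
holder_front 0.7 [175.  62.] [ 0.361 -0.034  0.019]
clamp_base 0.59 [399.  42.] [ 0.581 -0.034  0.012]
clamp_base 0.43 [335.  44.] [ 0.517 -0.035  0.03 ]
holder_end 0.88 [333.  38.] [ 0.516 -0.03   0.031]
holder_end 0.87 [174.  66.] [ 0.359 -0.037  0.018]
```

View pics/w1.png

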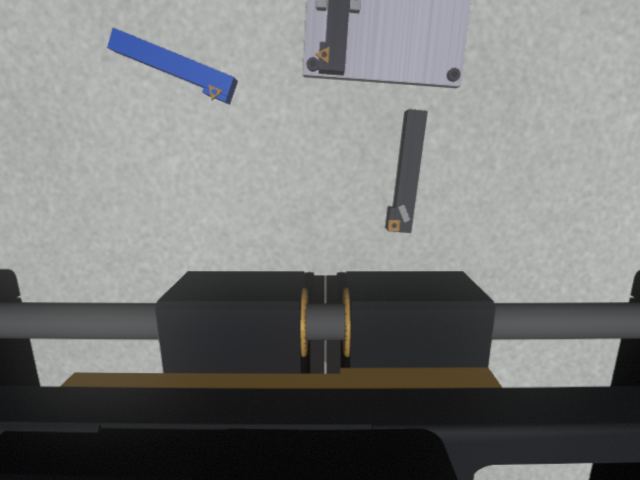

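The wrist view shows the holder's head at (333,55), the spare holder at (405,170) and the plate edge at row 80. Joint 6 is at its limit. I'll check which wrist orientations are reachable with a small wrist model.

```bash
cat >> h.py <<'E'
from scipy.spatial.transform import Rotation as Ro
from scipy.optimize import least_squares
R0=np.array([[0,-1,0],[-1,0,0],[0,0,-1.]]) # tool axes at all-zero wrist, down
def fk(j):
    e=Ro.from_euler
    return (e('z',j[0],degrees=True)*e('y',j[1]-j[2],degrees=True)*e('x',-j[3],degrees=True)*e('y',-j[4]-90,degrees=True)).as_matrix()@R0@e('z',-j[5],degrees=True).as_matrix()
E
python3 - <<'E'
from h import *
s=sense(); print((fk(s['joints'])-s['ee_rot']).round(3))
fx=np.array([.987,-.162,0]);fy=np.array([.162,.987,0])
for j1 in(-12,-8):
 for beta in (10,30):
  for cam in (1,-1):
   for tilt in (0,30,45,65,85):
    t=np.radians(tilt); z=np.cos(t)*np.array([0,0,-1])+np.sin(t)*fy; y=fx*cam; T=np.c_[np.cross(y,z),y,z]
    f=lambda q:(fk([j1,beta,0,*q])-T).ravel()
    best=min((least_squares(f,[g,-80,h]) for g in(-90,0) for h in(-170,0,170)),key=lambda r:r.cost)
    print(j1,beta,cam,tilt,best.x.round(0),round(best.cost,3))
E
```

```text
[[ 0.  0.  0.]
 [ 0. -0.  0.]
 [ 0. -0. -0.]]
-12 10 1 0 [ -0. -80. 183.] 0.0
-12 10 1 30 [ -30.  -83. -173.] 0.0
-12 10 1 45 [ -45.  -85. -171.] 0.0
-12 10 1 65 [ -65.  -88. -170.] 0.0
-12 10 1 85 [ -85.  -92. -170.] 0.0
-12 10 -1 0 [  0. -80.   3.] 0.0
-12 10 -1 30 [-30. -83.   7.] 0.0
-12 10 -1 45 [-45. -85.   9.] 0.0
-12 10 -1 65 [ -65.  -88. -350.] 0.0
-12 10 -1 85 [-85. -92.  10.] 0.0
-12 30 1 0 [ -0. -60. 183.] 0.0
-12 30 1 30 [ -33.  -66. -162.] 0.0
-12 30 1 45 [ -48.  -71. -156.] 0.0
-12 30 1 65 [ -67.  -80. -151.] 0.0
-12 30 1 85 [-84. -90. 210.] 0.0
-12 30 -1 0 [  0. -60.   3.] 0.0
-12 30 -1 30 [-33. -66.  18.] 0.0
-12 30 -1 45 [-48. -71.  24.] 0.0
-12 30 -1 65 [ -67.  -80. -331.] 0.0
-12 30 -1 85 [-84. -90.  30.] 0.0
-8 10 1 0 [   0.  -80. -181.] 0.0
-8 10 1 30 [ -30.  -81. -176.] 0.0
-8 10 1 45 [ -46.  -82. -174.] 0.0
-8 10 1 65 [ -66.  -85. -171.] 0.0
-8 10 1 85 [-85. -88. 190.] 0.0
-8 10 -1 0 [ -0. -80.  -1.] 0.0
-8 10 -1 30 [-30. -81.   4.] 0.0
-8 10 -1 45 [-46. -82.   6.] 0.0
-8 10 -1 65 [-66. -85.   9.] 0.0
-8 10 -1 85 [-85. -88.  10.] 0.0
-8 30 1 0 [ -0. -60. 179.] 0.0
-8 30 1 30 [ -34.  -64. -165.] 0.0
-8 30 1 45 [ -49.  -68. -159.] 0.0
-8 30 1 65 [-69. -77. 207.] 0.0
-8 30 1 85 [ -86.  -86. -150.] 0.0
-8 30 -1 0 [  0. -60.  -1.] 0.0
-8 30 -1 30 [-34. -64.  15.] 0.0
-8 30 -1 45 [-49. -68.  21.] 0.0
-8 30 -1 65 [-69. -77.  27.] 0.0
-8 30 -1 85 [ -86.  -86. -330.] 0.0
```

>>> drive_tool(
  rows=[
    [0,5,5,10,0.116,-0.019,0],
    [0,5,5,10,0.116,-0.019,0],
    [0,5,5,10,0.116,-0.019,0],
    [0,5,5,10,0.116,-0.019,-0.035],
    [0,0,0,0,0,0,-0.035],
  ],
)

```text
time_s: 3.98
tcp_pos: [0.5121, -0.1854, 0.3152]
ee_rot: [[0.136, 0.984, 0.118], [0.853, -0.177, 0.491], [0.504, 0.034, -0.863]]
wrist_force: [1.2, -0.2, 0.3]
gripper_width: 0.005
gripper_force: 0.0
```

>>> drive_tool(
  rows=[
    [0,0,0,0,0,0,0],
    [0,0,0,0,0,0,0],
  ],
)

```text
time_s: 4.15
tcp_pos: [0.5103, -0.1834, 0.3147]
ee_rot: [[0.132, 0.985, 0.114], [0.856, -0.171, 0.488], [0.5, 0.033, -0.866]]
wrist_force: [0.4, 0.3, 0.8]
gripper_width: 0.003
gripper_force: 0.0
```

Run:
```python
from h import *
s=sense(); print(np.round(s['joints'],1)); c=capture('wrist'); save(c,'w2.png'); np.save('w2.npy',{'c':c,'s':s},allow_pickle=True)
for l in ['fixture','holder','clamp_handle','clamp_foot','stop_face','holder_front','handle_tip','clamp_base','holder_end']:
    for q in search_frame(l,c)[:2]: print(l,round(q['p'],2),np.round(q['xy']),cloud(c,q['xy'],s).round(3)[0])
```

```text
[ -20.2   15.9    7.5  -29.9  -86.3 -165.9]
fixture 0.82 [347. 171.] [0.584 0.016 0.011]
fixture 0.55 [404. 121.] [0.645 0.028 0.093]
holder 0.87 [175. 237.] [ 0.362 -0.041  0.018]
holder 0.83 [300. 188.] [ 0.519 -0.008  0.032]
clamp_handle 0.76 [405. 123.] [0.647 0.028 0.089]
clamp_foot 0.59 [315. 116.] [0.547 0.05  0.092]
stop_face 0.56 [405. 117.] [0.646 0.033 0.093]
holder_front 0.97 [301. 188.] [ 0.521 -0.008  0.031]
holder_front 0.97 [174. 234.] [ 0.361 -0.036  0.019]
handle_tip 0.63 [403. 119.] [0.644 0.032 0.092]
clamp_base 0.71 [348. 171.] [0.586 0.015 0.01 ]
holder_end 0.98 [298. 185.] [ 0.518 -0.004  0.032]
holder_end 0.76 [176. 232.] [ 0.363 -0.034  0.019]
```

View pics/w2.png

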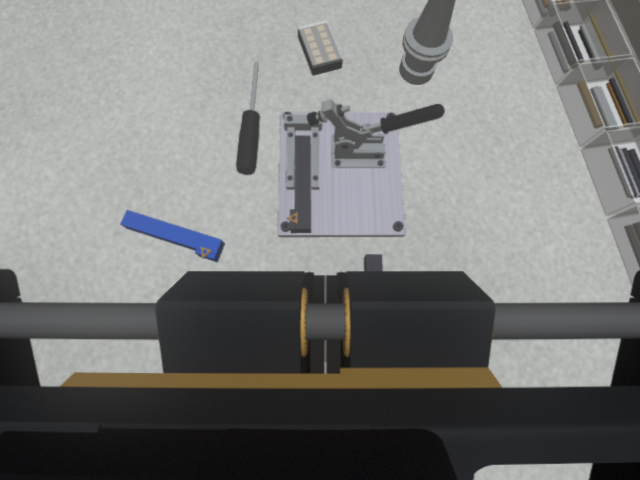

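The wrist view has the plate corners at (278,236), (405,236) and (281,113), the holder's front face at about (301,234), the handle end at (440,110) and the stop at (298,119).

Run:
```python
from h import *
d=np.load('w2.npy',allow_pickle=True).item(); c,s=d['c'],d['s']
v,u=np.mgrid[90:260,260:460]; X=cloud(c,np.c_[u.ravel(),v.ravel()],s)
def comp(k):
    im=k.reshape(u.shape).astype(np.uint8); n,l,st,_=cv2.connectedComponentsWithStats(im); return (l==1+np.argmax(st[1:,4])).ravel()
k=comp((X[:,2]>.0065)&(X[:,2]<.15)&(np.hypot(X[:,0]-.575,X[:,1]-.011)<.2))
Q=X[k]; print('plate z',np.median(Q[abs(Q[:,2]-.012)<.005,2]))
C=cloud(c,[(278,236),(405,236),(281,113)],s,z=.012); print(C.round(4))
# model corners: near-left(-95,-115) near-right(65,-115) far-left(-95,60)
M=np.array([(-95,-115),(65,-115),(-95,60)])/1000
from scipy.optimize import least_squares
def W(p,m): return p[:2]+m@np.array([[np.cos(p[2]),np.sin(p[2])],[-np.sin(p[2]),np.cos(p[2])]])
r=least_squares(lambda p:(W(p,M)-C[:,:2]).ravel(),[.594,.036,-.16]); p=r.x; print('corner fit',p.round(4),np.degrees(p[2]),r.fun.round(4))
pl=Q[(Q[:,2]<.017)][:,:2].astype(np.float32)*1000; print(cv2.minAreaRect(pl))
inv=lambda P:(P-p[:2])@np.array([[np.cos(p[2]),-np.sin(p[2])],[np.sin(p[2]),np.cos(p[2])]])
L=inv(Q[:,:2])
h=(abs(Q[:,2]-.032)<.004)&(abs(L[:,0]+.064)<.02)&(L[:,1]<.02)
print('holder x',np.percentile(L[h,0],[1,50,99]).round(4),'y',np.percentile(L[h,1],[0,1,99]).round(4),h.sum())
b=masks_of('clamp_handle',capture('wrist'))
H=(L[:,0]>.05)&(Q[:,2]>.06); print('handle',L[H].min(0),L[H].max(0),Q[H,2].min(),Q[H,2].max())
j=np.argsort(L[H,0])[-15:]; print(np.c_[L[H],Q[H,2]][j].mean(0).round(4))
for a,bb in((.06,.065),(.07,.075),(.08,.085),(.085,.09)):
    g=(L[:,0]>a)&(L[:,0]<bb)&(Q[:,2]>.06); print(a,L[g,1].mean().round(4),Q[g,2].max().round(4))
```

```text
plate z 0.011170167043377397
[[ 0.4836 -0.0577  0.012 ]
 [ 0.6391 -0.0833  0.012 ]
 [ 0.5115  0.1131  0.012 ]]
corner fit [ 0.5951  0.0398 -0.1635] -9.37060105460832 [-0.001  -0.0004  0.0014 -0.001  -0.0004  0.0014]
((575.1475219726562, 17.977867126464844), (175.19996643066406, 160.47311401367188), 80.69898986816406)
holder x [-0.0798 -0.0656 -0.0547] y [-0.1105 -0.1097  0.0131] 1640
handle [ 0.05002643 -0.00606981] [0.09230457 0.01045407] 0.08166620674728899 0.11272511748178295
[0.0907 0.0002 0.1078]
0.06 -0.0006 0.102
0.07 -0.0005 0.1072
0.08 -0.0005 0.1127
0.085 -0.0002 0.1121
```

>>> drive_tool(
  rows=[
    [0,0,9,-28,0,0,0],
    [0,0,9,-28,0,0,0],
    [0,0,9,-28,0,0,0],
    [0,0,9,-28,0,0,0],
    [0,0,9,-28,0,0,0],
  ],
)

```text
time_s: 5.17
tcp_pos: [0.5105, -0.1378, 0.1738]
ee_rot: [[0.132, 0.985, 0.115], [0.856, -0.171, 0.488], [0.5, 0.034, -0.865]]
wrist_force: [0.2, -0.1, -0.7]
gripper_width: 0.007
gripper_force: 0.0
```

>>> drive_tool(
  rows=[
    [0,0,9,-28,0,0,0],
    [0,0,9,-28,0,0,0],
    [0,0,9,-28,0,0,0],
    [0,0,9,-28,0,0,0],
    [0,0,9,-20,0,0,0],
  ],
)

```text
time_s: 5.58
tcp_pos: [0.5098, -0.0925, 0.0406]
ee_rot: [[0.134, 0.985, 0.112], [0.855, -0.172, 0.489], [0.5, 0.031, -0.865]]
wrist_force: [-0.3, 0.5, 0.0]
gripper_width: 0.003
gripper_force: 0.0
```

>>> drive_tool(
  rows=[
    [0,-2,1,-5,0,0,0],
    [0,0,0,0,0,0,0],
    [0,0,0,0,0,0,0],
  ],
)

```text
time_s: 5.83
tcp_pos: [0.5093, -0.0927, 0.0385]
ee_rot: [[0.131, 0.985, 0.115], [0.856, -0.171, 0.488], [0.5, 0.034, -0.865]]
wrist_force: [0.8, -1.0, 0.2]
gripper_width: 0.005
gripper_force: 0.0
```

```bash
cat >> h.py <<'E'
FO=np.array([.595,.041,0]);FR=Ro.from_euler('z',-9.35,degrees=True).as_matrix()
def fix(P): return (np.asarray(P)-FO)@FR
E
python3 - <<'E'
from h import *
s=sense(); c=capture('wrist'); save(c,'w3.png'); print(fix(s['tcp_pos']).round(4),np.round(s['joints'],1),s['wrist_force'])
E
```

```text
[-0.0629 -0.1458  0.0385] [ -12.5   29.7  -14.   -38.9  -52.9 -151. ] [ 0.7992352  -1.03752872  0.18320768]
```

View pics/w3.png

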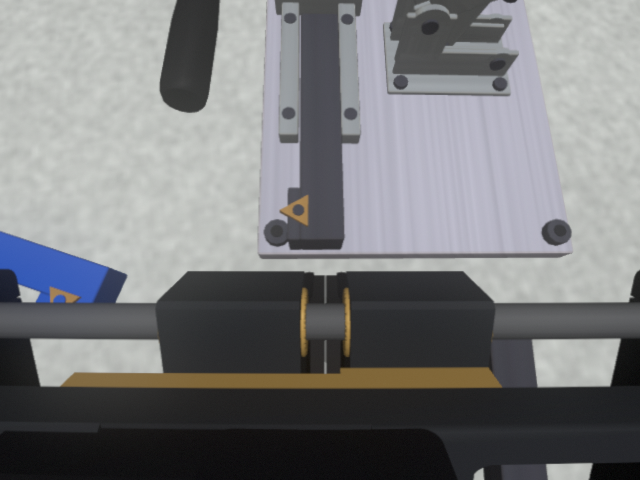

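The finger gap (column 325) lines up with the shank (column 322), so I'll push.

>>> drive_tool(
  rows=[
    [0,0.5,4,-1,0,0,0],
    [0,0.6,4,0,0,0,0],
    [0,0.6,4,0,0,0,0],
    [0,0.6,4,0,0,0,0],
    [0,0.5,3,0,0,0,0],
  ],
)

```text
time_s: 6.3
tcp_pos: [0.5121, -0.0737, 0.0375]
ee_rot: [[0.131, 0.985, 0.116], [0.857, -0.171, 0.486], [0.499, 0.035, -0.866]]
wrist_force: [0.4, -4.1, 3.0]
gripper_width: 0.007
gripper_force: 2.4
```

>>> drive_tool(
  rows=[
    [0,0.3,2,0,0,0,0],
    [0,0.3,2,0,0,0,0],
    [0,0.3,2,0,0,0,0],
    [0,0.3,2,0,0,0,0],
  ],
)

```text
time_s: 6.63
tcp_pos: [0.5133, -0.066, 0.0374]
ee_rot: [[0.131, 0.985, 0.115], [0.857, -0.171, 0.487], [0.499, 0.035, -0.866]]
wrist_force: [-0.6, -5.5, 4.3]
gripper_width: 0.006
gripper_force: 2.9
```

>>> drive_tool(
  rows=[
    [0,0.3,1.5,0,0,0,0],
    [0,0.2,1.5,0,0,0,0],
    [0,0.2,1,0,0,0,0],
  ],
)

```text
time_s: 6.88
tcp_pos: [0.514, -0.062, 0.0374]
ee_rot: [[0.131, 0.985, 0.115], [0.857, -0.171, 0.487], [0.499, 0.035, -0.866]]
wrist_force: [-1.9, -5.7, 4.0]
gripper_width: 0.006
gripper_force: 2.9
```

>>> drive_tool(
  rows=[
    [0,0.2,1,0,0,0,0],
    [0,0.2,1,0,0,0,0],
  ],
)

```text
time_s: 7.05
tcp_pos: [0.5144, -0.0602, 0.0374]
ee_rot: [[0.131, 0.985, 0.115], [0.857, -0.171, 0.486], [0.499, 0.035, -0.866]]
wrist_force: [-2.1, -8.0, 5.4]
gripper_width: 0.006
gripper_force: 4.4
```

>>> drive_tool(
  rows=[
    [0,0.2,1,0,0,0,0],
    [0,0.2,1,0,0,0,0],
  ],
)

```text
time_s: 7.22
tcp_pos: [0.5145, -0.0598, 0.0374]
ee_rot: [[0.13, 0.985, 0.115], [0.858, -0.17, 0.484], [0.496, 0.036, -0.867]]
wrist_force: [-3.7, -13.8, 7.5]
gripper_width: 0.002
gripper_force: 7.2
```

>>> drive_tool(
  rows=[
    [0,0.1,0.7,0,0,0,0],
    [0,0,0,0,0,0,0],
  ],
)

```text
time_s: 7.38
tcp_pos: [0.5145, -0.0598, 0.0375]
ee_rot: [[0.13, 0.985, 0.115], [0.859, -0.17, 0.483], [0.495, 0.036, -0.868]]
wrist_force: [-4.1, -13.1, 7.5]
gripper_width: 0.002
gripper_force: 7.0
```

Run:
```python
from h import *
s=sense(); c=capture('wrist'); save(c,'w4.png'); print(fix(s['tcp_pos']).round(4),s['wrist_force'])
```

```text
[-0.063  -0.1126  0.0375] [ -4.09048666 -13.11427727   7.45042635]
```

View pics/w4.png

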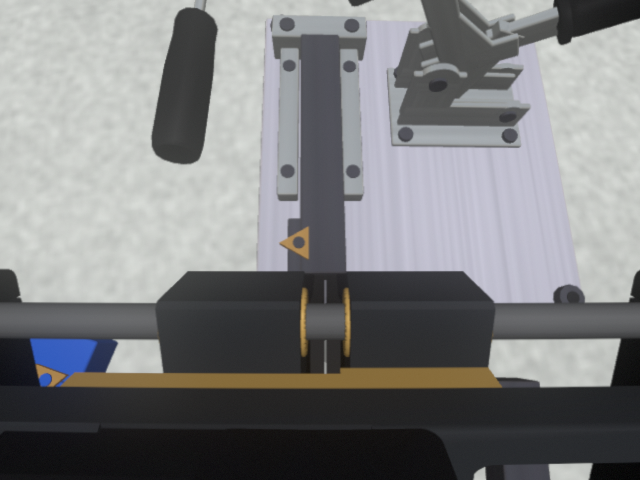

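The force rose to about 14 N with no further movement, and the shank end now sits flush against the stop at (322,37), so the holder is home. Next I'll back off, tilt and go round to the handle.

>>> drive_tool(
  rows=[
    [0,-5,-30,3,0,0,0],
    [0,24,8,25,0.1105,-0.0182,0],
    [0,24,8,25,0.1105,-0.0182,0],
    [0,24,8,25,0.1105,-0.0182,0],
    [0,24,8,25,0.1105,-0.0182,0],
  ],
)

```text
time_s: 7.85
tcp_pos: [0.6064, -0.0538, 0.1419]
ee_rot: [[0.081, 0.983, 0.168], [0.552, -0.184, 0.813], [0.83, 0.027, -0.558]]
wrist_force: [-0.1, 0.9, 0.1]
gripper_width: 0.0
gripper_force: 0.0
```

>>> drive_tool(
  rows=[
    [0,24,8,0,0.1105,-0.0182,0],
    [0,24,8,0,0.1105,-0.0182,0],
    [0,24,8,0,0.1105,-0.0182,0],
    [0,0,0,0,0,0,0],
    [0,0,0,0,0,0,0],
  ],
)

```text
time_s: 8.27
tcp_pos: [0.6767, -0.03, 0.1358]
ee_rot: [[0.04, 0.981, 0.187], [0.255, -0.191, 0.948], [0.966, 0.01, -0.258]]
wrist_force: [0.2, -0.1, 0.8]
gripper_width: 0.006
gripper_force: 0.0
```

Run:
```python
from h import *
s=sense(); print(fix(s['tcp_pos']).round(4),(FR.T@s['ee_rot']).round(3),np.round(s['joints'],1),s['wrist_force'])
T=np.array([(86,105),(74,121),(61,134),(47,145),(31,153),(14,159),(0,161),(-12,162)],float)
ph=np.radians([31,41,48.5,57.5,67,76,83.5,87])
d=np.c_[np.cos(ph),np.sin(ph)]; n=np.c_[np.sin(ph),-np.cos(ph)]
C=T-12*d+n*(8+15*np.sin(ph)+9.75*np.cos(ph))[:,None]
print(C.round(1)); D=np.diff(C,axis=0); print((np.c_[D[:,0],0*D[:,0],D[:,1]]@FR.T).round(1))
g=np.array([96,-60,68])/1000; print('to start',((FR@g+FO-s['tcp_pos'])*1000).round(1))
```

```text
[ 0.0922 -0.0568  0.1358] [[-0.002  1.     0.031]
 [ 0.258 -0.029  0.966]
 [ 0.966  0.01  -0.258]] [ -21.8   45.7   15.2  -71.8  -91.2 -147.3] [ 0.20453493 -0.11962255  0.80350735]
[[ 88.1  78.2]
 [ 81.5  94.1]
 [ 72.3 108. ]
 [ 62.4 121. ]
 [ 49.9 131.9]
 [ 35.3 141.3]
 [ 22.5 146.4]
 [ 10.8 148.8]]
[[ -6.6   1.1  15.9]
 [ -9.1   1.5  13.9]
 [ -9.8   1.6  13. ]
 [-12.3   2.   11. ]
 [-14.4   2.4   9.4]
 [-12.6   2.1   5. ]
 [-11.5   1.9   2.4]]
to start [  3.2  -3.8 -67.8]
```

Tilt and pose are as wanted. Go down, then in under the handle, and look.

>>> drive_tool(
  rows=[
    [0,2,-2,-23,0,0,0],
    [0,1,-2,-23,0,0,0],
    [0,0,0,-22,0,0,0],
    [0,0,0,0,0,0,0],
  ],
)

```text
time_s: 8.6
tcp_pos: [0.6782, -0.0333, 0.0691]
ee_rot: [[0.039, 0.982, 0.187], [0.257, -0.191, 0.947], [0.966, 0.011, -0.26]]
wrist_force: [-1.2, 0.4, -1.4]
gripper_width: 0.002
gripper_force: 0.0
```

>>> drive_tool(
  rows=[
    [0,3,18,0,0,0,0],
    [0,3,19,0,0,0,0],
    [0,3,18,0,0,0,0],
    [0,0,0,0,0,0,0],
  ],
)

```text
time_s: 8.93
tcp_pos: [0.6898, 0.026, 0.0749]
ee_rot: [[0.029, 0.982, 0.186], [0.257, -0.188, 0.948], [0.966, 0.02, -0.258]]
wrist_force: [-0.2, 0.2, 0.1]
gripper_width: 0.004
gripper_force: 0.0
```

Run:
```python
from h import *
s=sense(); print(fix(s['tcp_pos']).round(4),s['wrist_force'].round(1)); c=capture('side'); cv2.imwrite('pics/s5.png',cv2.resize(c['frame'][180:340,190:400,::-1],None,fx=3.5,fy=3.5,interpolation=2))
```

```text
[0.0959 0.0006 0.0749] [-0.2  0.2  0.1]
```

View pics/s5.png

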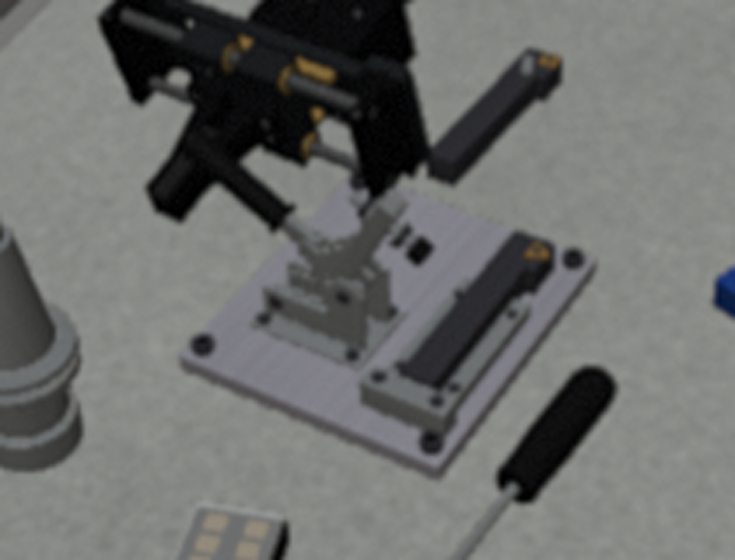

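The fingertips are under the grip, seen at (180,190) to (240,190) in the crop, and nothing is touching. Now I'll follow the arc.

>>> drive_tool(
  rows=[
    [0,-4,-2,0,0,0,0],
    [0,-4,-2,2,0,0,0],
    [0,-3.3,0.5,8,0,0,0],
    [0,-3.3,0.5,8,0,0,0],
    [0,0,0,0,0,0,0],
  ],
)

```text
time_s: 9.4
tcp_pos: [0.6747, 0.0168, 0.0923]
ee_rot: [[0.031, 0.981, 0.191], [0.258, -0.192, 0.947], [0.966, 0.02, -0.259]]
wrist_force: [-0.2, -0.4, 0.1]
gripper_width: 0.005
gripper_force: 0.0
```

Run:
```python
from h import *
s=sense(); print(fix(s['tcp_pos']).round(4),s['wrist_force'].round(1),s['joints'].round(1))
```

```text
[ 0.0826 -0.0109  0.0923] [-0.2 -0.4  0.1] [ -18.5   47.9   11.7  -73.7  -86.8 -142.2]
```

>>> drive_tool(
  rows=[
    [0,-4,4,7,0,0,0],
    [0,-4,3,7,0,0,0],
    [0,-5,1,6,0,0,0],
    [0,-5,1,6,0,0,0],
    [0,0,0,0,0,0,0],
  ],
)

```text
time_s: 9.82
tcp_pos: [0.656, 0.0269, 0.1178]
ee_rot: [[0.032, 0.981, 0.189], [0.258, -0.191, 0.947], [0.966, 0.019, -0.259]]
wrist_force: [-0.3, -0.3, 0.2]
gripper_width: 0.005
gripper_force: 0.0
```

Run:
```python
from h import *
s=sense(); print(fix(s['tcp_pos']).round(4),s['wrist_force'].round(1),s['joints'].round(1))
c=capture('side'); q=masks_of('clamp_handle',c); X=[(x['p'],x['xy'],fix(cloud(c,x['xy'])[0]).round(3)) for x in q]; print(X)
```

```text
[ 0.0625 -0.004   0.1178] [-0.3 -0.3  0.2] [ -18.3   44.5    8.7  -73.8  -86.8 -142.6]
[(0.78, [269.1, 227.2], array([0.025, 0.006, 0.115]))]
```

Run:
```python
from h import *
c=capture('side'); cv2.imwrite('pics/s6.png',cv2.resize(c['frame'][160:320,190:400,::-1],None,fx=3.5,fy=3.5,interpolation=2))
```

```text
(no output)
```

View pics/s6.png

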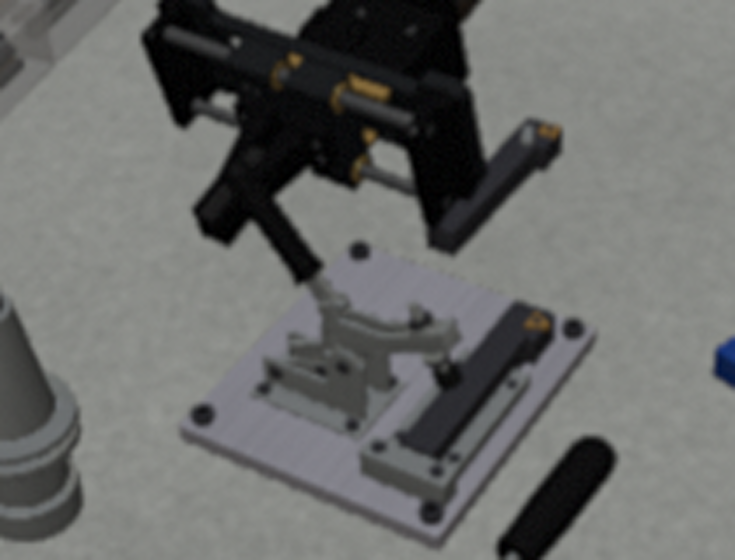

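The handle is following: it is steeper now and the clamp's bar is coming down towards the holder. Continue along the arc.

>>> drive_tool(
  rows=[
    [0,-6,1,7,0,0,0],
    [0,-6,1,6,0,0,0],
    [0,-7,1.2,5,0,0,0],
    [0,-7,1.2,5,0,0,0],
    [0,0,0,0,0,0,0],
  ],
)

```text
time_s: 10.38
tcp_pos: [0.6295, 0.0312, 0.1405]
ee_rot: [[0.033, 0.981, 0.189], [0.258, -0.191, 0.947], [0.966, 0.018, -0.259]]
wrist_force: [-0.3, 0.2, 0.3]
gripper_width: 0.007
gripper_force: 0.0
```

>>> drive_tool(
  rows=[
    [0,-6,1,3,0,0,0],
    [0,-6,1,2,0,0,0],
    [0,-5,0.9,1.5,0,0,0],
    [0,0,0,0,0,0,0],
  ],
)

```text
time_s: 10.72
tcp_pos: [0.6136, 0.0338, 0.1457]
ee_rot: [[0.033, 0.981, 0.191], [0.258, -0.193, 0.947], [0.965, 0.018, -0.26]]
wrist_force: [3.2, -0.4, -0.7]
gripper_width: 0.006
gripper_force: 1.4
```

>>> drive_tool(
  rows=[
    [0,-4,0.7,1,0,0,0],
    [0,-4,0.7,1,0,0,0],
    [0,-4,0.7,0,0,0,0],
    [0,0,0,0,0,0,0],
  ],
)

```text
time_s: 11.05
tcp_pos: [0.6006, 0.0363, 0.1474]
ee_rot: [[0.034, 0.981, 0.189], [0.257, -0.191, 0.947], [0.966, 0.016, -0.259]]
wrist_force: [-0.3, -0.0, -0.7]
gripper_width: 0.005
gripper_force: 0.1
```

Run:
```python
from h import *
s=sense(); print(fix(s['tcp_pos']).round(4),s['wrist_force'].round(1),s['joints'].round(1))
```

```text
[ 0.0063 -0.0037  0.1474] [-0.3 -0.  -0.7] [ -19.    38.8    1.   -73.5  -86.8 -140.8]
```

The 3 N push has dropped to zero, so it has probably snapped over. I'll back away and check.

>>> drive_tool(
  rows=[
    [0,10,-1.6,0,0,0,0],
    [0,15,-2,0,0,0,0],
    [0,-4,-25,0,0,0,0],
    [0,-6,-35,0,0,0,0],
    [0,-6,-35,0,0,0,0],
  ],
)

```text
time_s: 11.47
tcp_pos: [0.6105, -0.0626, 0.147]
ee_rot: [[0.034, 0.982, 0.186], [0.258, -0.188, 0.948], [0.966, 0.016, -0.259]]
wrist_force: [0.7, -1.0, -1.1]
gripper_width: 0.007
gripper_force: 0.0
```

>>> drive_tool(
  rows=[
    [0,-6,-35,10,0,0,0],
    [0,0,0,0,0,0,0],
    [0,0,0,0,0,0,0],
  ],
)

```text
time_s: 11.72
tcp_pos: [0.605, -0.0996, 0.1572]
ee_rot: [[0.034, 0.981, 0.192], [0.258, -0.194, 0.946], [0.966, 0.017, -0.26]]
wrist_force: [0.5, -0.3, -0.3]
gripper_width: 0.003
gripper_force: 0.0
```

Run:
```python
from h import *
s=sense(); print(fix(s['tcp_pos']).round(4),s['wrist_force'].round(1))
c=capture('side'); a=c['frame'][190:320,230:380,::-1]; cv2.imwrite('pics/s7.png',cv2.resize(a,None,fx=4.5,fy=4.5,interpolation=2))
v,u=np.mgrid[150:330,200:400]; X=fix(cloud(c,np.c_[u.ravel(),v.ravel()]))
g=(abs(X[:,1])<.015)&(X[:,2]>.1)&(abs(X[:,0])<.1); print('handle',g.sum(),X[g].min(0).round(3),X[g].max(0).round(3))
for z in(.11,.13,.15): k=g&(abs(X[:,2]-z)<.008); print(z,X[k].mean(0).round(3))
for l in['spare_holder','insert_box','taper_holder','driver']: print(l,[(round(q['p'],2),np.round(q['xy'])) for q in search_frame(l,c)[:1]])
```

```text
[ 0.0327 -0.1371  0.1572] [ 0.5 -0.3 -0.3]
handle 337 [-0.023 -0.006  0.1  ] [-0.006  0.009  0.172]
0.11 [-0.017  0.004  0.109]
0.13 [-0.017  0.004  0.13 ]
0.15 [-0.017  0.005  0.15 ]
spare_holder [(0.81, array([332., 210.]))]
insert_box [(0.66, array([253., 344.]))]
taper_holder [(0.98, array([189., 279.]))]
driver [(0.6, array([347., 304.]))]
```

View pics/s7.png

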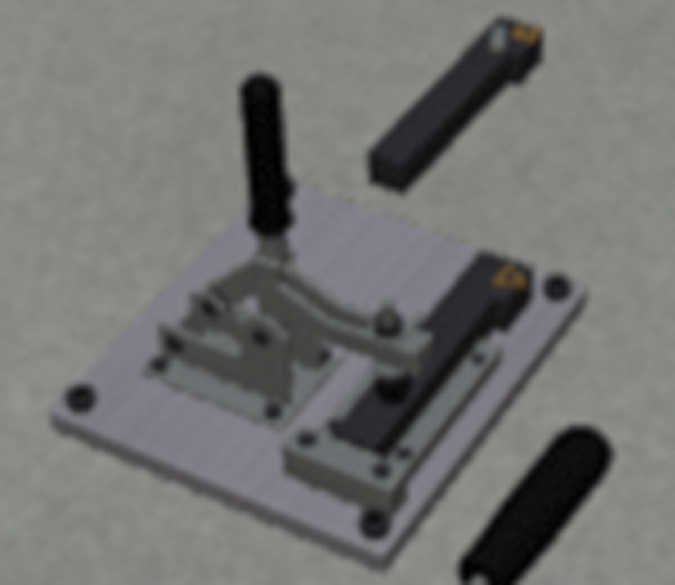

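The handle stands upright at (265,150), the foot is on the holder at (392,390), and the shank is against the stop at (360,440). The bystanders have not moved and the robot is clear.

```bash
python3 -c "
from station import *
print(finish_job())"
```

```text
the job is handed in; nothing more can be done
None
```

The job is handed in: the holder is pushed home against the end stop, the clamp handle is upright and past centre with the foot on the holder, and the bystanders haven't visibly moved. I judged this from the final camera view and the force drop at the snap; the foot force and handle angle weren't measured, and no verdict came back.

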